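Put the rubber stamps away by shape

TASK

Put all the rubber stamps away, each standing upright on its rubber: the three round stamps nestled together flat on the floor of the open round tin, and the two rectangular block stamps in the small wooden tray, one in each compartment. Leave the eraser, the USB stick and the paper-clip box where they lie.

Things in the scene. Friction and masses are not known exactly. Their poses are not given: they have to be found in the camera images.
- round_stamp_a: round stamp, one of three alike, about 70 g: flat round wooden base 42 mm across, 18 mm high, red rubber underneath; upright black knob 24 mm across, its top 65 mm above the underside. Stands loose on the desk. Origin: centre of the underside, z up along the knob; yaw does not matter. Grip the knob from above, 44 to 55 mm over the underside.
- round_stamp_b: round stamp, one of three alike, about 70 g: flat round wooden base 42 mm across, 18 mm high, red rubber underneath; upright black knob 24 mm across, its top 65 mm above the underside. Stands loose on the desk. Origin: centre of the underside, z up along the knob; yaw does not matter. Grip the knob from above, 44 to 55 mm over the underside.
- round_stamp_c: round stamp, one of three alike, about 70 g: flat round wooden base 42 mm across, 18 mm high, red rubber underneath; upright black knob 24 mm across, its top 65 mm above the underside. Stands loose on the desk. Origin: centre of the underside, z up along the knob; yaw does not matter. Grip the knob from above, 44 to 55 mm over the underside.
- block_stamp_a: block stamp, one of two alike, about 60 g: rectangular wooden base 22 mm (its x) by 48 mm (its y), 18 mm high; upright black round knob 24 mm across in the middle, its top 65 mm above the underside. Stands loose on the desk. Origin: centre of the underside, z up along the knob. Grip the knob from above, 44 to 55 mm over the underside.
- block_stamp_b: block stamp, one of two alike, about 60 g: rectangular wooden base 22 mm (its x) by 48 mm (its y), 18 mm high; upright black round knob 24 mm across in the middle, its top 65 mm above the underside. Stands loose on the desk. Origin: centre of the underside, z up along the knob. Grip the knob from above, 44 to 55 mm over the underside.
- round_tin: open shallow round metal tin, fixed: inside 118 mm across, wall 2 mm, rim 23.5 mm and inner floor 3 mm above the desk. Origin: centre of its underside, z up. Three round stamps fit only as a triangle, about 32 mm from its centre. (Between robot and stamps stands a fixed stack of letter trays, 108 mm high, x 0.19 to 0.49, y -0.19 to 0.19: carry above it.)
- stamp_tray: low open wooden tray, cork floor, fixed: outside 74 mm (its x) by 101 mm (its y), 14 mm high, walls 3 mm, inner floor 3 mm above the desk. A wall at y = 0 parts it in two compartments, each 68 mm (x) by 46 mm (y) inside, centres at y = +24.5 and -24.5 mm; each takes one block stamp, 48 mm side along the tray's x. Origin: centre of its underside, z up.
- eraser: bystander: eraser in a blue card sleeve, 22 x 52 x 13 mm, lying loose; origin centre of underside, long along y. Leave it where it is.
- usb_stick: bystander: black USB stick, 17 x 54 x 8 mm, lying loose; origin centre of underside, long along y. Leave it where it is.
- clip_box: bystander: clear closed paper-clip box, 50 x 66 x 23 mm, loose; origin centre of underside, long along y. Leave it where it is.
Not all that is in view belongs to the job. Leave any yellow look-alike of the round_stamp_b alone.

How it is judged:
By the outcome, as a careful person would: the job done as asked, in the order asked, and still so for the second after the job is handed in, with the robot touching nothing.
It also fails if it takes over 120 s, if anything falls off the work surface, if the arm or the gripper's body presses on something with over 40 N, if the wrist force passes 120 N, or if a joint passes its speed limit or range.

ROBOT

A 6-joint arm with a two-finger parallel gripper is mounted at the origin on the work surface; the furniture and walls round the work are solid. World frame = base frame: x ahead of the robot, y to its left, z up, the work surface at z = 0. Lengths are in m, angles in degrees, forces in N, time in s.
With the tool pointing down it reaches from about 0.325 to 0.775 m from the base axis. Payload 9.3 kg.
Tool frame: the origin (TCP) lies at the very end of the fingers, on their centre line; the grasp point (between the pads) lies 19 mm behind it; z points along the fingers, y is the line along which they close (so a half turn about z gives the same grasp; the last joint's range is limited). The gripper opens to 85 mm and grips with 20 to 120 N. Pads are 22 mm wide; open, the fingers measure 114 mm over their backs; the gripper's body (76 mm by 85 mm) begins 54 mm behind the grasp point. The pads swing forward as they close: fully open they stand 13 mm farther back than shut.
Start: joints at [59.897, 14.817, 1.232, 76.415, 0, 81.257], TCP at [0.2, 0.512, 0.206] pointing down, gripper open.
Joint ranges: [-174.27, 174.27], [-52.1, 104.24], [-59.71, 78.15], [-110.17, 111.67], [-87.03, 83.33], [-180, 180]. Speed limits (degrees/s): [127.2, 127.2, 159.86, 180, 180, 180].

INTERFACE

Orientations are given as a 3x3 rotation matrix whose columns are the frame's x, y, z axes.
In Python, from workcell import ctrl gives the robot as it stands. The module is installed in compiled form; this text tells all that it offers.
- The arm moves only by the tool jog_arm, never from a script. Its argument "motion" is a list of rows, each a list of 5 numbers: the opening, from 0 (shut) to 1 (fully open), then the shift along the tool's x, y, z in normalised numbers (1 is 600 mm), then the turn about the tool's z in a scale on which 1.0 is 2 rad. In form: [[gripper, tx, ty, tz, roll], ...]. A call has 1 to 12 rows; each row is the pose to reach, as a shift and turn from the pose commanded when the call began, along the tool's axes at that moment; what a row does not reach only later rows make up. A row lasts 1/8 s, in which the tool goes at most 62.5 mm and 10.7 degrees, less where a joint would pass 70% of its speed; a pose out of reach is approached as far as the arm can. A call with a gripper value outside its range is refused whole. The fingers move at their own pace and stop on an object; "grip_force" is the grip in N (left out, the last holds). Time passes only in rows, so rows that repeat a pose let the fingers close. It gives the time, the measured TCP pose, the force, the opening and the grip force at its end, in the units of the state.
- ctrl.sense(): the state, without advancing time (a new reading comes with each control period).
- ctrl.snapshot(name): name is "side" or "top" or "wrist"; returns a dict with "image" (420x560x3 uint8, red, green, blue), "intrinsics" (3x3 intrinsics, pixels), "R" (3x3) and "t" (3): a world point X has camera coordinates R X + t. Camera axes: x right, y down, z forward; pixel columns grow to the right and rows downward; lengths in m; the calibration is good to about 2 mm. A picture is of the moment at which its call begins. There is no depth.
- ctrl.sign_off(): hands the job in; it is judged then, once.
The state is a dict: "t": time; "q": joint angles; "joint_velocities": joint speeds; "effort": joint torques, N m; "position": TCP position; "orientation": TCP orientation; "wrist_force": force on the tool from outside, world axes, zero at the start; "moment": the same for the moment, N m; "opening": finger opening in m; "finger_force": force on a finger pad.
Only numpy, scipy, OpenCV 4.12 (cv2) and the standard library are available. Lean on these libraries where they do the work, as an engineer would, in place of code of your own. Each camera call takes 0.05 s, during which the arm holds its last target. There are 200 camera calls.

## Working session

There is one attempt and no reset: what is moved stays moved. The work goes in short steps, Python scripts to look and compute and a tool call to move; the robot and the scene stay as the last step left them, time stands still between calls to the robot, and variables do not carry over. Pictures are saved under pics/ and viewed, at most 14 in all, crops included, and the job is handed in when it is done.

Besides the shell and the picture viewer there is one more tool, called after "Request:" by a JSON object that holds its "api" and its "payload". jog_arm: Moves the arm, as the interface text tells. Its arguments: {"type":"object","properties":{"motion":{"type":"array","items":{"type":"array","items":{"type":"number"}}},"grip_force":{"type":"number"}},"required":["motion"]}

```bash
mkdir -p pics
python3 - <<'E'
from workcell import ctrl
import cv2,pickle,numpy as np
np.set_printoptions(precision=4,suppress=True)
s=ctrl.sense();print({k:s[k] for k in('t','position','orientation','opening')})
for n in('top','side'):
    d=ctrl.snapshot(n);pickle.dump(d,open(f'pics/{n}0.pkl','wb'));cv2.imwrite(f'pics/{n}0.png',cv2.cvtColor(cv2.resize(d['image'],(800,600),interpolation=cv2.INTER_CUBIC),cv2.COLOR_RGB2BGR))
    print(n,d['intrinsics'],d['R'],d['t'],-np.array(d['R']).T@d['t'])
E
```

```text
{'t': 0.0, 'position': array([0.2002, 0.5119, 0.2057]), 'orientation': array([[-0.9313,  0.3642, -0.0007],
       [ 0.3642,  0.9313, -0.0012],
       [ 0.0002, -0.0013, -1.    ]]), 'opening': 0.08536227866604092}
top [[392.2856   0.     281.4073]
 [  0.     392.2856 202.971 ]
 [  0.       0.       1.    ]] [[ 0.0033 -1.     -0.0022]
 [-0.9985 -0.0032 -0.0548]
 [ 0.0548  0.0024 -0.9985]] [0.1815 0.4021 0.998 ] [0.3462 0.1804 1.019 ]
side [[422.6583   0.     281.3668]
 [  0.     422.6583 206.7875]
 [  0.       0.       1.    ]] [[ 0.9999 -0.0148 -0.0085]
 [-0.015  -0.5313 -0.8471]
 [ 0.008   0.8471 -0.5314]] [-0.4102  0.1273  0.9367] [ 0.4046 -0.7319  0.6021]
```

View pics/top0.png

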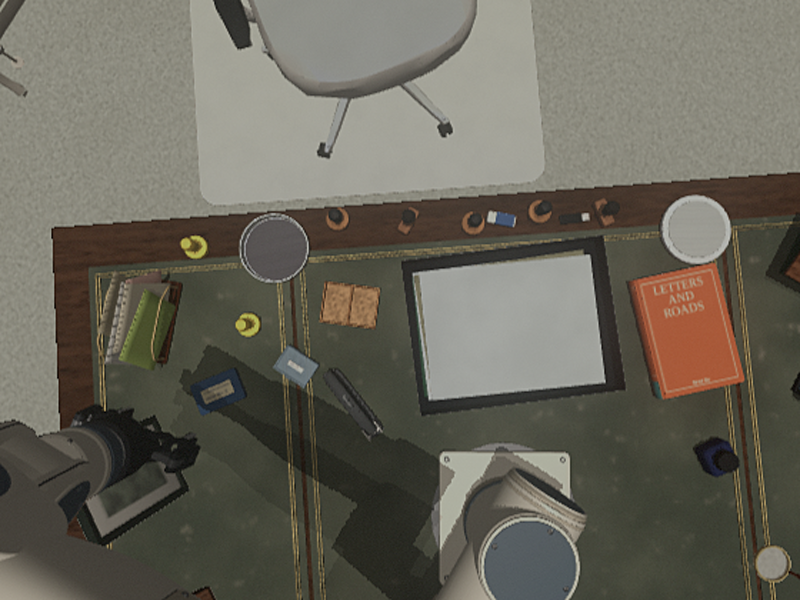

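View pics/side0.png

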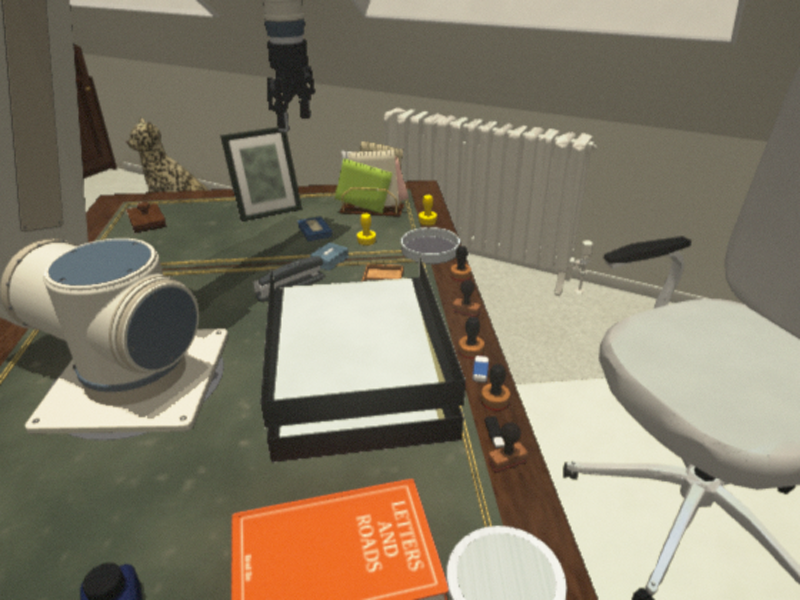

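The top view (800x600) shows three round stamps at about (337,217), (473,222) and (540,210), and two block stamps at (408,219) and (607,211). There are yellow look-alikes at (194,246) and (248,324). Two round vessels could be the tin: grey at (274,248) and white at (696,229). The cork tray is at (350,305), the eraser at (502,218), the USB stick at (575,218) and the clip box possibly at (297,365). Next is one close crop to settle the choices.

```bash
cat > h.py <<'E'
import pickle,numpy as np,cv2
np.set_printoptions(precision=4,suppress=True)
def ray(d,u,v):
    R=np.array(d['R']);K=np.array(d['intrinsics'])
    return -R.T@d['t'], R.T@np.linalg.inv(K)@[u,v,1]
def onz(d,u,v,z):
    c,r=ray(d,u,v);return c+r*(z-c[2])/r[2]
def proj(d,X):
    p=np.array(d['intrinsics'])@(np.array(d['R'])@X+d['t']);return p[:2]/p[2]
def tri(d1,p1,d2,p2):
    c1,r1=ray(d1,*p1);c2,r2=ray(d2,*p2)
    a=np.linalg.lstsq(np.c_[r1,-r2],c2-c1,rcond=None)[0]
    A=c1+r1*a[0];B=c2+r2*a[1];return (A+B)/2,np.linalg.norm(A-B)
E
python3 - <<'E'
from h import *
T=pickle.load(open('pics/top0.pkl','rb'));S=pickle.load(open('pics/side0.pkl','rb'))
def c(im,x0,y0,w,h,s):return cv2.resize(im[y0:y0+h,x0:x0+w],None,fx=s,fy=s,interpolation=cv2.INTER_CUBIC)
t=T['image'];m=np.zeros((600,800,3),np.uint8)
a=c(t,220,135,140,40,4);b=c(t,335,130,125,40,4)
m[:160,:560]=a;m[160:320,:500]=b
m[320:600,:280]=c(t,165,145,70,70,4);m[320:600,285:565]=c(t,455,125,70,70,4)
m[320:520,570:800]=c(t,222,190,46,40,5)
m[0:270,600:800]=c(S['image'],300,160,100,135,2)
cv2.imwrite('pics/c1.png',cv2.convertScaleAbs(m[...,::-1],alpha=1.5))
# dark knob blobs
for n,d,(x0,y0,x1,y1) in(('T',T,(225,135,440,170)),('S',S,(315,168,370,325))):
    g=d['image'][y0:y1,x0:x1].max(2)
    k=(g<42).astype(np.uint8);_,L,st,ce=cv2.connectedComponentsWithStats(k)
    for s,q in zip(st[1:],ce[1:]):
        if s[4]>12:print(n,s+[x0,y0,0,0,0],q+[x0,y0])
E
```

```text
T [407 165  15   5  33] [416.1818 167.0606]
S [320 176   6  12  35] [322.3714 180.8286]
S [316 258   7   8  28] [319.1786 261.7857]
S [344 259   6  16  46] [346.3913 268.2174]
S [315 267  10  24 155] [318.7871 278.0452]
S [315 292   8  16 115] [318.513  299.6696]
S [352 304   9  14  56] [355.6429 310.6964]
```

View pics/c1.png

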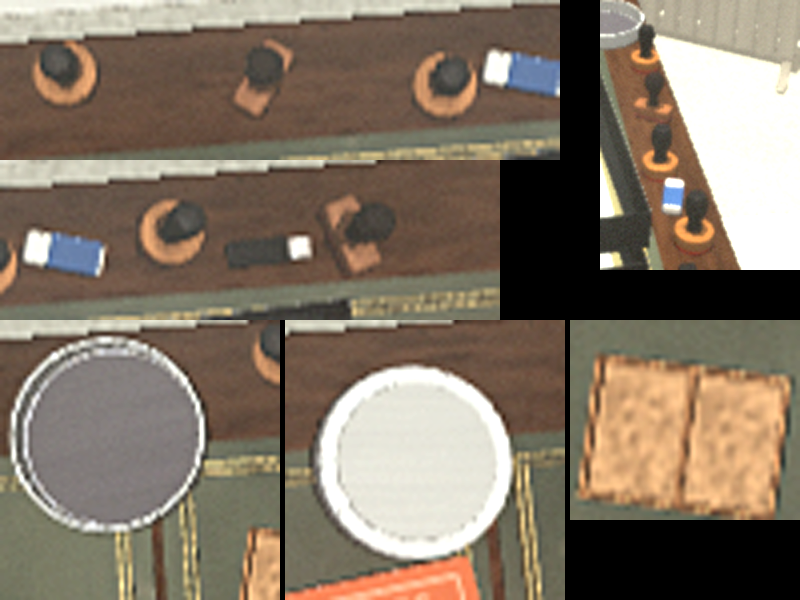

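The crop shows all five stamps with natural wood bases. The grey vessel is thin-walled and open, 24 px in radius, which matches the tin. The white one is a thick-rimmed ceramic dish, so it's a distractor. Now measuring by colour masks.

```bash
cat > meas.py <<'E'
from h import *
T=pickle.load(open('pics/top0.pkl','rb'));S=pickle.load(open('pics/side0.pkl','rb'))
def wood(d):
    h=cv2.cvtColor(d['image'],cv2.COLOR_RGB2HSV).astype(int)
    return ((h[...,0]<16)&(h[...,1]>90)&(h[...,2]>105)).astype(np.uint8)
m=wood(T)
def blob(u,v,r=15):
    k=np.zeros_like(m);k[v-r:v+r,u-r:u+r]=m[v-r:v+r,u-r:u+r]
    return cv2.convexHull(np.argwhere(k)[:,::-1].astype(np.float32))
for n,(u,v) in dict(r1=(236,152),r2=(331,156),r3=(378,148)).items():
    c,r=cv2.minEnclosingCircle(blob(u,v,13));X=onz(T,*c,.018);q=onz(T,c[0]+r+.5,c[1],.018)
    print(n,c,r,X,'r',np.linalg.norm(q-X),'knob top px',proj(T,X+[0,0,.047]),'side base px',proj(S,X),'side knobtop',proj(S,X+[0,0,.047]))
for n,(u,v) in dict(b1=(286,153),b2=(424,148)).items():
    H=blob(u,v,13)[:,0];W=np.array([onz(T,*p,.018)[:2] for p in H]).astype(np.float32)
    R=cv2.minAreaRect(W*1000);print(n,R,'knobtop',proj(T,np.array([*np.array(R[0])/1000,.065])),proj(S,np.array([*np.array(R[0])/1000,.065])))
k=np.zeros_like(m);k[190:230,222:270]=wood(T)[190:230,222:270]
W=np.array([onz(T,*p,.014)[:2] for p in np.argwhere(k)[:,::-1]]).astype(np.float32)
print('tray',cv2.minAreaRect(W*1000))
# tin rim: bright ring outer
g=cv2.cvtColor(T['image'],cv2.COLOR_RGB2GRAY)
pts=[]
for a in np.arange(0,2*np.pi,.05):
    ps=[(191.9+r*np.cos(a),173.4+r*np.sin(a)) for r in np.arange(18,28,.25)]
    v=cv2.remap(g,np.float32([[p[0] for p in ps]]),np.float32([[p[1] for p in ps]]),1)[0].astype(int)
    j=np.argmax(v); pts.append([*ps[j],v[j]])
P=np.array([onz(T,p[0],p[1],.0235)[:2] for p in pts if p[2]>130])*1000
from scipy.optimize import least_squares
f=least_squares(lambda q:np.hypot(*(P-q[:2]).T)-q[2],[P[:,0].mean(),P[:,1].mean(),60],loss='soft_l1')
print('tin',f.x,len(P),np.abs(f.fun).mean())
# sides
for n,d in(('S',wood(S)),):
    k=np.zeros_like(d);k[170:330,305:372]=d[170:330,305:372]
    _,L,st,ce=cv2.connectedComponentsWithStats(k)
    for s,q in zip(st[1:],ce[1:]):
        if s[4]>8:print(s,q)
E
python3 meas.py
```

```text
r1 (235.7142791748047, 152.60714721679688) 7.738248825073242 [0.5306 0.3008 0.018 ] r 0.021211745494748316 knob top px [233.4454 149.1035] side base px [322.59   186.9113] side knobtop [323.3316 171.9936]
r2 (330.8333435058594, 155.5) 7.720925807952881 [0.5238 0.0561 0.018 ] r 0.021135882372594107 knob top px [333.2026 152.1341] side base px [329.9551 238.8921] side knobtop [331.0508 222.092 ]
r3 (377.5454406738281, 147.5454559326172) 7.842548370361328 [ 0.5448 -0.0642  0.018 ] r 0.021461300702837503 knob top px [382.1894 143.7948] side base px [346.5622 273.2538] side knobtop [348.2754 255.4556]
b1 ((528.1177978515625, 172.971923828125), (18.519115447998047, 44.4550895690918), 61.28646469116211) knobtop [285.5402 150.2519] [327.4161 195.6992]
b2 ((543.7591552734375, -180.45645141601562), (45.40937423706055, 19.167057037353516), 20.012123107910156) knobtop [429.6085 144.3489] [357.4004 296.4636]
tray ((375.23077392578125, 277.6010437011719), (100.30049896240234, 73.73367309570312), 83.04100799560547)
tin [477.021  413.2723  60.4574] 112 1.7863399262520068
[315 184  15   9  73] [321.7123 188.5479]
[317 209   7   5  27] [319.963 211.037]
[327 212  10   5  36] [331.7778 214.1667]
[321 235  18  11 118] [329.3983 240.7203]
[337 268  20  14 159] [346.3082 275.4465]
[360 309   9  10  59] [363.8475 313.9831]
[342 314  14  11  85] [348.0118 319.0941]
```

Units first: shifts go in shares of 600 mm and turns go in shares of 2 rad. So -385 mm / 600 = -0.6417, -76 mm / 600 = -0.1267, -0.374 rad / 2 = -0.187.

Request:
{"api": "jog_arm", "payload": {"motion": [[0.55,-0.6417,-0.1267,0.01,-0.187],[0.55,-0.6417,-0.1267,0.01,-0.187],[0.55,-0.6417,-0.1267,0.01,-0.187],[0.55,-0.6417,-0.1267,0.01,-0.187],[0.55,-0.6417,-0.1267,0.01,-0.187],[0.55,-0.6417,-0.1267,0.01,-0.187],[0.55,-0.6417,-0.1267,0.01,-0.187],[0.55,-0.6417,-0.1267,0.01,-0.187],[0.55,-0.6417,-0.1267,0.01,-0.187],[0.55,-0.6417,-0.1267,0.01,-0.187]], "grip_force": 40}}

```text
t: 1.35
position: [0.5302, 0.302, 0.2005]
orientation: [[-1.0, -0.003, -0.0], [-0.003, 1.0, 0.0], [0.0, 0.0, -1.0]]
wrist_force: [-1.1, -0.5, 0.2]
opening: 0.0467
finger_force: 0.0
```

```bash
cat >> h.py <<'E'
def go(x,y,z,yaw=90,frm=None):
    from workcell import ctrl
    s=ctrl.sense();R=np.array(s['orientation']);p=np.array(s['position'])
    d=R.T@(np.array([x,y,z])-p)*1000
    cur=np.degrees(np.arctan2(R[1,1],R[0,1]))
    print('t',round(s['t'],2),'p',p,'yaw',cur,'op',s['opening'],'F',s['wrist_force'],s['finger_force'],'-> shift',d.round(1),'roll',np.radians(cur-yaw).round(3))
E
python3 - <<'E'
from h import *
T=pickle.load(open('pics/top0.pkl','rb'))
go(.5306,.3008,.033)
print('traytop edge',onz(T,331,178,.108),onz(T,281,185,.108),onz(T,422,166,.108))
im=T['image'].astype(int);g=im.max(2)
b=((g>75)&((im[...,0]-im[...,2])<25)).astype(np.uint8)
k=np.zeros_like(b);k[143:203,162:222]=b[143:203,162:222]
_,L,st,ce=cv2.connectedComponentsWithStats(k);j=L[174,192]
print('inner',st[j],ce[j]);H=np.argwhere(L==j)[:,::-1].astype(np.float32)
c,r=cv2.minEnclosingCircle(H);print(c,r,onz(T,*c,.0235),onz(T,c[0]+r+.5,c[1],.0235),onz(T,191.9,173.4,.0235))
E
```

```text
t 1.35 p [0.5302 0.302  0.2005] yaw 90.14865835331669 op 0.046729789623029 F [-1.0775 -0.4752  0.2007] 0.0 -> shift [ -0.4  -1.2 167.5] roll 0.003
traytop edge [0.4549 0.0671 0.108 ] [0.4381 0.1837 0.108 ] [ 0.4837 -0.1455  0.108 ]
inner [ 162  143   60   60 2499] [188.6259 173.0548]
(191.5, 172.5) 41.719398498535156 [0.478  0.4126 0.0235] [0.4783 0.3048 0.0235] [0.4757 0.4116 0.0235]
```

To row units: 168 mm / 600 = 0.28, 140 mm / 600 = 0.2333.

Request:
{"api": "jog_arm", "payload": {"motion": [[0.55,0,-0.0017,0.1333,0],[0.55,0,-0.0017,0.2333,0],[0.55,0,-0.0017,0.28,0],[0.55,0,-0.0017,0.28,0],[0.55,0,-0.0017,0.28,0],[0,0,-0.0017,0.28,0],[0,0,-0.0017,0.28,0],[0,0,-0.0017,0.28,0],[0,0,-0.0017,0.28,0],[0,0,-0.0017,0.2,0],[0,0,-0.0017,0.1,0],[0,0,-0.0017,0,0]], "grip_force": 40}}

```text
t: 2.85
position: [0.531, 0.3001, 0.2034]
orientation: [[-1.0, -0.001, 0.001], [-0.001, 1.0, 0.001], [-0.001, 0.001, -1.0]]
wrist_force: [0.6, 0.5, -1.0]
opening: 0.0213
finger_force: 39.2
```

Run:
```python
from h import *
from workcell import ctrl
go(.477,.4435,.2)
w=ctrl.snapshot('wrist')['image'];s=ctrl.snapshot('side')['image']
m=np.zeros((420,800,3),np.uint8);m[:300,:400]=cv2.resize(w,(400,300))
m[:400,400:800]=cv2.resize(s[80:220,255:395],(400,400),interpolation=cv2.INTER_CUBIC)
cv2.imwrite('pics/g1.png',m[...,::-1])
```

```text
t 2.85 p [0.531  0.3001 0.2034] yaw 90.06413483790885 op 0.02130142371791674 F [ 0.5682  0.4613 -1.0218] 39.2179137468338 -> shift [ 53.9 143.4   3.4] roll 0.001
```

View pics/g1.png

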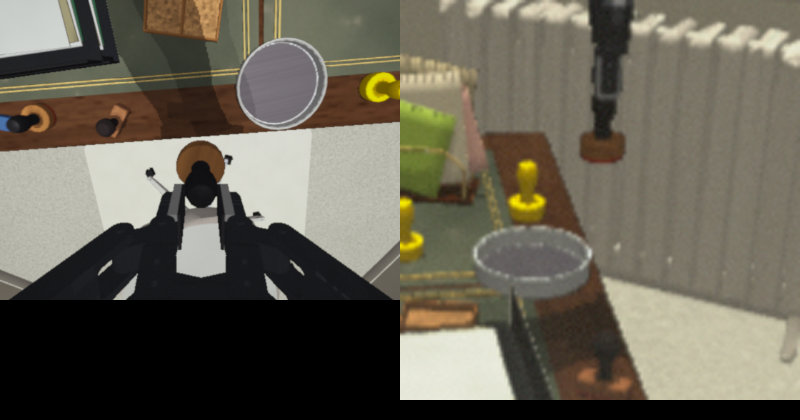

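The stamp hangs upright at (602,148) in the right-hand crop, red rubber down, between the pads. The tin is open.

To row units: 143 mm / 600 = 0.2383, 140 mm / 600 = 0.2333.

Request:
{"api": "jog_arm", "payload": {"motion": [[0,0.09,0.2383,0,0],[0,0.09,0.2383,0,0],[0,0.09,0.2383,0,0],[0,0.09,0.2383,0,0],[0,0.09,0.2383,0,0],[0,0.09,0.2383,0.1,0],[0,0.09,0.2383,0.1833,0],[0,0.09,0.2383,0.2333,0],[0,0.09,0.2383,0.2333,0],[0,0.09,0.2383,0.2333,0]]}}

```text
t: 4.2
position: [0.4782, 0.4429, 0.062]
orientation: [[-1.0, -0.0, 0.002], [-0.0, 1.0, 0.001], [-0.002, 0.001, -1.0]]
wrist_force: [-0.1, 0.0, 0.1]
opening: 0.0212
finger_force: 39.4
```

To row units: 25 mm / 600 = 0.0417, 24 mm / 600 = 0.04.

Request:
{"api": "jog_arm", "payload": {"motion": [[0,0.0017,0,0.0167,0],[0,0.0017,0,0.0317,0],[0,0.0017,0,0.04,0],[0,0.0017,0,0.0417,0],[0,0.0017,0,0.0417,0]]}}

```text
t: 4.82
position: [0.4766, 0.4433, 0.0377]
orientation: [[-1.0, -0.001, 0.003], [-0.001, 1.0, 0.001], [-0.003, 0.001, -1.0]]
wrist_force: [-3.2, -4.9, 17.9]
opening: 0.0212
finger_force: 41.3
```

To row units: -387 mm / 600 = -0.645, -163 mm / 600 = -0.2717.

Request:
{"api": "jog_arm", "payload": {"motion": [[0.5,0,0,-0.0033,0],[0.5,0,0,-0.0033,0],[0.5,0,0,-0.0033,0],[0.5,0,0,-0.0833,0],[0.5,0,0,-0.1833,0],[0.55,0,0,-0.2717,0],[0.55,-0.0783,-0.645,-0.2717,0],[0.55,-0.0783,-0.645,-0.2717,0],[0.55,-0.0783,-0.645,-0.2717,0],[0.55,-0.0783,-0.645,-0.2717,0],[0.55,-0.0783,-0.645,-0.2717,0],[0.55,-0.0783,-0.645,-0.2717,0]]}}

```text
t: 6.32
position: [0.5216, 0.069, 0.1982]
orientation: [[-1.0, -0.001, 0.0], [-0.001, 1.0, -0.0], [-0.0, -0.0, -1.0]]
wrist_force: [1.3, -0.3, -0.3]
opening: 0.0469
finger_force: 0.0
```

Request:
{"api": "jog_arm", "payload": {"motion": [[0.55,0,0,0,0],[0.55,0,0,0,0]]}}

```text
t: 6.58
position: [0.5216, 0.0708, 0.1981]
orientation: [[-1.0, -0.0, -0.0], [-0.0, 1.0, 0.0], [0.0, 0.0, -1.0]]
wrist_force: [-0.1, 0.2, 1.0]
opening: 0.0469
finger_force: 0.0
```

Run:
```python
from h import *
from workcell import ctrl
go(.5238,.0561,.033)
T=ctrl.snapshot('top');s=ctrl.snapshot('side')['image']
pickle.dump(T,open('pics/top1.pkl','wb'))
m=np.zeros((400,800,3),np.uint8);m[:400,:400]=cv2.resize(T['image'][135:215,155:235],(400,400),interpolation=cv2.INTER_CUBIC)
m[:400,400:800]=cv2.resize(s[130:230,265:365],(400,400),interpolation=cv2.INTER_CUBIC)
cv2.imwrite('pics/p1.png',m[...,::-1])
```

```text
t 6.58 p [0.5216 0.0708 0.1981] yaw 90.00203668236267 op 0.04688812549174516 F [-0.1327  0.1889  1.0312] 0.0 -> shift [ -2.2 -14.7 165.1] roll 0.0
```

View pics/p1.png

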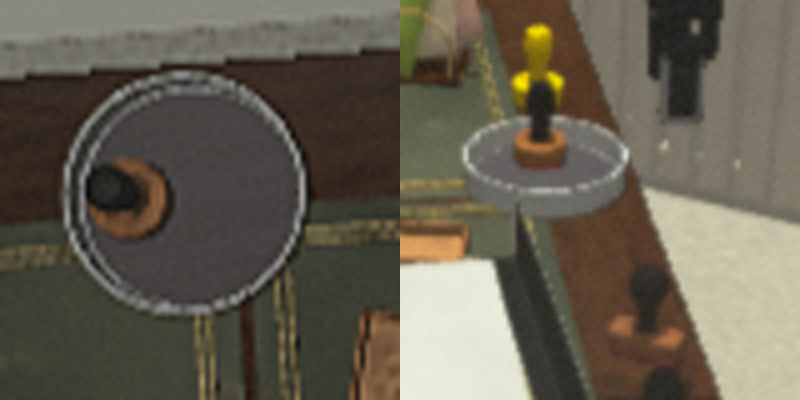

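The first stamp stands upright in the tin at (130,198) in the crop, clear of the wall. Next is round stamp 2.

To row units: 165 mm / 600 = 0.275, 120 mm / 600 = 0.2.

Request:
{"api": "jog_arm", "payload": {"motion": [[0.55,-0.0033,-0.025,0.1,0],[0.55,-0.0033,-0.025,0.2,0],[0.55,-0.0033,-0.025,0.275,0],[0.55,-0.0033,-0.025,0.275,0],[0.55,-0.0033,-0.025,0.275,0],[0,-0.0033,-0.025,0.275,0],[0,-0.0033,-0.025,0.275,0],[0,-0.0033,-0.025,0.275,0],[0,-0.0033,-0.025,0.275,0],[0,-0.0033,-0.025,0.2,0],[0,-0.0033,-0.025,0.1,0],[0,-0.0033,-0.025,0,0]]}}

```text
t: 8.18
position: [0.5235, 0.0559, 0.2012]
orientation: [[-1.0, -0.001, 0.001], [-0.001, 1.0, -0.0], [-0.001, -0.0, -1.0]]
wrist_force: [2.0, -0.1, -0.6]
opening: 0.021
finger_force: 39.3
```

Run:
```python
from h import *
T=pickle.load(open('pics/top1.pkl','rb'));print(onz(T,181,174.6,.021))
go(.504,.397,.2)
```

```text
[0.4729 0.44   0.021 ]
t 8.18 p [0.5235 0.0559 0.2012] yaw 90.0630930741761 op 0.020950710845088816 F [ 1.966  -0.1198 -0.588 ] 39.27795946598053 -> shift [ 19.1 341.1   1.2] roll 0.001
```

To row units: 341 mm / 600 = 0.5683, 136 mm / 600 = 0.2267.

Request:
{"api": "jog_arm", "payload": {"motion": [[0,0.0317,0.5683,-0.0033,0],[0,0.0317,0.5683,-0.0033,0],[0,0.0317,0.5683,-0.0033,0],[0,0.0317,0.5683,-0.0033,0],[0,0.0317,0.5683,-0.0033,0],[0,0.0317,0.5683,-0.0033,0],[0,0.0317,0.5683,-0.0033,0],[0,0.0317,0.5683,-0.0033,0],[0,0.0317,0.5683,0.1,0],[0,0.0317,0.5683,0.1833,0],[0,0.0317,0.5683,0.2267,0],[0,0.0317,0.5683,0.2267,0]]}}

```text
t: 9.68
position: [0.5038, 0.3949, 0.0611]
orientation: [[-1.0, 0.001, -0.003], [0.001, 1.0, -0.002], [0.003, -0.002, -1.0]]
wrist_force: [-0.3, -0.6, -0.4]
opening: 0.0216
finger_force: 39.4
```

To row units: 23 mm / 600 = 0.0383, 19 mm / 600 = 0.0317.

Request:
{"api": "jog_arm", "payload": {"motion": [[0,0,0.0033,0.0167,0],[0,0,0.0033,0.0317,0],[0,0,0.0033,0.0383,0],[0,0,0.0033,0.0383,0],[0,0,0.0033,0.0383,0]]}}

```text
t: 10.3
position: [0.5044, 0.399, 0.0396]
orientation: [[-1.0, -0.001, 0.0], [-0.001, 1.0, 0.0], [-0.0, 0.0, -1.0]]
wrist_force: [0.0, 0.6, -0.4]
opening: 0.0207
finger_force: 39.4
```

To row units: -260 mm / 600 = -0.4333, -200 mm / 600 = -0.3333.

Request:
{"api": "jog_arm", "payload": {"motion": [[0,0,-0.0017,0.0033,0],[0,0,-0.0017,0.0033,0],[0.5,0,-0.0017,0.0017,0],[0.5,0,-0.0017,0.0017,0],[0.5,0,-0.0017,0.0017,0],[0.5,0,-0.0017,-0.0833,0],[0.5,0,-0.0017,-0.1833,0],[0.55,0,-0.0017,-0.2667,0],[0.55,-0.0333,-0.2,-0.2667,0],[0.55,-0.0333,-0.3333,-0.2667,0],[0.55,-0.0333,-0.4333,-0.2667,0],[0.55,-0.0333,-0.4333,-0.2667,0]]}}

```text
t: 11.8
position: [0.524, 0.1472, 0.1993]
orientation: [[-1.0, -0.002, 0.0], [-0.002, 1.0, -0.0], [-0.0, -0.0, -1.0]]
wrist_force: [1.1, -0.8, 0.2]
opening: 0.047
finger_force: 0.0
```

Run:
```python
from h import *
go(.5448,-.0642,.2)
```

```text
t 11.8 p [0.524  0.1472 0.1993] yaw 90.08786408476267 op 0.04696581215877155 F [ 1.088  -0.779   0.2438] 0.0 -> shift [ -20.5 -211.4   -0.7] roll 0.002
```

To row units: -205 mm / 600 = -0.3417, 90 mm / 600 = 0.15.

Request:
{"api": "jog_arm", "payload": {"motion": [[0.55,-0.035,-0.3417,0,0],[0.55,-0.035,-0.3417,0,0],[0.55,-0.035,-0.3417,0,0],[0.55,-0.035,-0.3417,0,0],[0.55,-0.035,-0.3417,0,0],[0.55,-0.035,-0.3417,0,0],[0.55,-0.035,-0.3417,0.1,0],[0.55,-0.035,-0.3417,0.15,0],[0.55,-0.035,-0.3417,0.15,0],[0.55,-0.035,-0.3417,0.15,0]]}}

```text
t: 13.05
position: [0.5462, -0.0551, 0.1108]
orientation: [[-1.0, -0.003, 0.002], [-0.003, 1.0, -0.0], [-0.002, -0.0, -1.0]]
wrist_force: [-0.0, -0.1, 0.4]
opening: 0.0469
finger_force: 0.0
```

To row units: -88 mm / 600 = -0.1467, -80 mm / 600 = -0.1333.

Request:
{"api": "jog_arm", "payload": {"motion": [[0.55,0.0017,-0.015,0.0333,0],[0.55,0.0017,-0.015,0.1,0],[0.55,0.0017,-0.015,0.13,0],[0.55,0.0017,-0.015,0.13,0],[0,0.0017,-0.015,0.13,0],[0,0.0017,-0.015,0.13,0],[0,0.0017,-0.015,0.13,0],[0,0.0017,-0.015,0.13,0],[0,0.0017,-0.015,0.0667,0],[0,0.0017,-0.015,-0.0333,0],[0,0.0017,-0.015,-0.1333,0],[0,0.0017,-0.015,-0.1467,0]]}}

```text
t: 14.55
position: [0.5462, -0.0653, 0.2026]
orientation: [[-1.0, -0.001, 0.008], [-0.001, 1.0, -0.002], [-0.008, -0.002, -1.0]]
wrist_force: [1.0, 0.5, -1.9]
opening: 0.0212
finger_force: 39.4
```

Run:
```python
from h import *
go(.4495,.3965,.2)
```

```text
t 14.55 p [ 0.5462 -0.0653  0.2026] yaw 90.07570592752886 op 0.02121933931011705 F [ 0.9967  0.4604 -1.9294] 39.39334809780121 -> shift [ 96.1 461.9   0.7] roll 0.001
```

To row units: 460 mm / 600 = 0.7667, 96 mm / 600 = 0.16.

Request:
{"api": "jog_arm", "payload": {"motion": [[0,0.16,0.7667,0,0],[0,0.16,0.7667,0,0],[0,0.16,0.7667,0,0],[0,0.16,0.7667,0,0],[0,0.16,0.7667,0,0],[0,0.16,0.7667,0,0],[0,0.16,0.7667,0,0],[0,0.16,0.7667,0,0],[0,0.16,0.7667,0,0],[0,0.16,0.7667,0,0],[0,0.16,0.7667,0,0],[0,0.16,0.7667,0,0]]}}

```text
t: 16.05
position: [0.4484, 0.394, 0.1975]
orientation: [[-1.0, 0.0, 0.0], [0.0, 1.0, 0.0], [-0.0, 0.0, -1.0]]
wrist_force: [-0.7, -0.5, -1.7]
opening: 0.021
finger_force: 39.5
```

Run:
```python
from h import *
from workcell import ctrl
go(.4495,.3965,.060)
T=ctrl.snapshot('top');s=ctrl.snapshot('side')['image']
m=np.zeros((400,800,3),np.uint8);m[:400,:400]=cv2.resize(T['image'][135:215,155:235],(400,400),interpolation=cv2.INTER_CUBIC)
m[:400,400:800]=cv2.resize(s[110:210,255:355],(400,400),interpolation=cv2.INTER_CUBIC)
cv2.imwrite('pics/p2.png',m[...,::-1])
```

```text
t 16.05 p [0.4484 0.394  0.1975] yaw 89.98131326756437 op 0.021040612018916556 F [-0.6766 -0.5012 -1.7182] 39.45171296596527 -> shift [ -1.1   2.5 137.5] roll -0.0
```

View pics/p2.png

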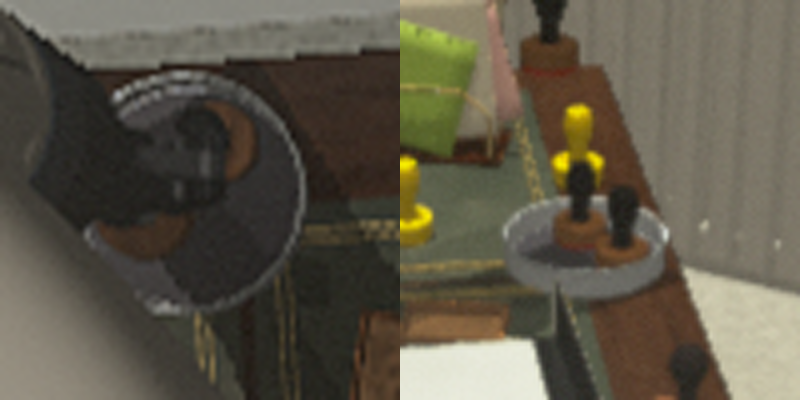

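Stamps 1 and 2 stand in the tin at (578,228) and (622,247) in the side crop, and the near-left third is free for stamp 3.

To row units: 158 mm / 600 = 0.2633, 156 mm / 600 = 0.26.

Request:
{"api": "jog_arm", "payload": {"motion": [[0,-0.0017,0.0033,0.0833,0],[0,-0.0017,0.0033,0.1667,0],[0,-0.0017,0.0033,0.2283,0],[0,-0.0017,0.0033,0.2283,0],[0,-0.0017,0.0033,0.2283,0],[0,-0.0017,0.0033,0.245,0],[0,-0.0017,0.0033,0.26,0],[0,-0.0017,0.0033,0.2633,0],[0,-0.0017,0.0033,0.2633,0]]}}

```text
t: 17.27
position: [0.4489, 0.3969, 0.0392]
orientation: [[-1.0, -0.001, -0.0], [-0.001, 1.0, -0.0], [0.0, -0.0, -1.0]]
wrist_force: [0.1, 0.6, -0.7]
opening: 0.0215
finger_force: 39.5
```

Request:
{"api": "jog_arm", "payload": {"motion": [[0,0,0,0.0033,0],[0,0,0,0.0033,0],[0.5,0,0,0.0017,0],[0.5,0,0,0.0017,0],[0.5,0,0,0.0017,0],[0.5,0,0,-0.0833,0],[0.5,0,0,-0.1833,0],[0.55,0,0,-0.2667,0],[0.55,-0.1317,-0.3733,-0.2667,0],[0.55,-0.1317,-0.3733,-0.2667,0],[0.55,-0.1317,-0.3733,-0.2667,0],[0.55,-0.1317,-0.3733,-0.2667,0]]}}

```text
t: 18.77
position: [0.5286, 0.1709, 0.1995]
orientation: [[-1.0, -0.001, 0.0], [-0.001, 1.0, -0.0], [-0.0, -0.0, -1.0]]
wrist_force: [1.4, 0.7, -0.5]
opening: 0.0473
finger_force: 0.0
```

Request:
{"api": "jog_arm", "payload": {"motion": [[0.55,0,0,0,0],[0.55,0,0,0,0]]}}

```text
t: 19.02
position: [0.5281, 0.1731, 0.1993]
orientation: [[-1.0, -0.0, -0.0], [-0.0, 1.0, 0.0], [0.0, 0.0, -1.0]]
wrist_force: [0.1, 0.7, 0.3]
opening: 0.0469
finger_force: 0.0
```

Run:
```python
from h import *
from workcell import ctrl
go(.5281,.173,.033)
T=ctrl.snapshot('top');s=ctrl.snapshot('side')['image']
pickle.dump(T,open('pics/top2.pkl','wb'))
m=np.zeros((400,800,3),np.uint8);m[:400,:400]=cv2.resize(T['image'][135:215,155:235],(400,400),interpolation=cv2.INTER_CUBIC)
m[:400,400:800]=cv2.resize(s[130:230,265:365],(400,400),interpolation=cv2.INTER_CUBIC)
cv2.imwrite('pics/p3.png',m[...,::-1])
```

```text
t 19.02 p [0.5281 0.1731 0.1993] yaw 90.0253406847664 op 0.04693676744877316 F [0.0643 0.6641 0.3468] 0.0 -> shift [ -0.   -0.1 166.3] roll 0.0
```

View pics/p3.png

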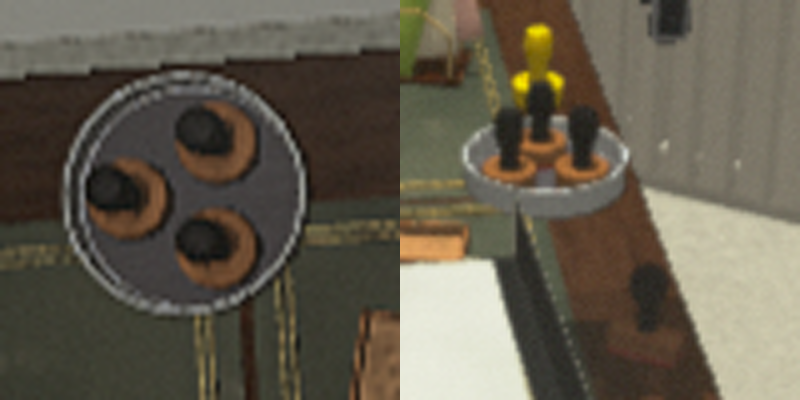

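All three round stamps stand flat in the tin, at (215,140), (128,197) and (217,247) in the crop. Next is block stamp 1.

Request:
{"api": "jog_arm", "payload": {"motion": [[0.55,0,0,0.1,0],[0.55,0,0,0.2,0],[0.55,0,0,0.2767,0],[0.55,0,0,0.2767,0],[0.55,0,0,0.2767,0],[0,0,0,0.2767,0],[0,0,0,0.2767,0],[0,0,0,0.2767,0],[0,0,0,0.2767,0],[0,0,0,0.1833,0],[0,0,0,0.0833,0],[0,0,0,0,0]]}}

```text
t: 20.62
position: [0.5283, 0.173, 0.2027]
orientation: [[-1.0, -0.001, 0.003], [-0.001, 1.0, 0.0], [-0.003, 0.0, -1.0]]
wrist_force: [0.1, -0.4, 0.1]
opening: 0.0002
finger_force: 0.0
```

To row units: 150 mm / 600 = 0.25, 129 mm / 600 = 0.215, -0.379 rad / 2 = -0.1895.

Request:
{"api": "jog_arm", "payload": {"motion": [[0,0.25,0.215,0,-0.1895],[0,0.25,0.215,0,-0.1895],[0,0.25,0.215,0,-0.1895],[0,0.25,0.215,0,-0.1895],[0,0.25,0.215,0,-0.1895],[0,0.25,0.215,0,-0.1895],[0,0.25,0.215,0,-0.1895]]}}

```text
t: 21.5
position: [0.379, 0.3011, 0.1991]
orientation: [[-0.929, -0.369, -0.0], [-0.369, 0.929, -0.0], [0.0, -0.0, -1.0]]
wrist_force: [-0.3, -0.6, 0.7]
opening: -0.0002
finger_force: 0.0
```

Run:
```python
from h import *
from workcell import ctrl
go(.3782,.3019,.060,111.7)
T=ctrl.snapshot('top');s=ctrl.snapshot('side')['image'];w=ctrl.snapshot('wrist')['image']
m=np.zeros((400,800,3),np.uint8);m[:300,:400]=cv2.resize(w,(400,300))
m[:400,400:800]=cv2.resize(s[110:210,205:305],(400,400),interpolation=cv2.INTER_CUBIC)
cv2.imwrite('pics/p4.png',m[...,::-1])
```

```text
t 21.5 p [0.379  0.3011 0.1991] yaw 111.67646071456284 op -0.00018911504565398776 F [-0.2839 -0.6026  0.6961] 0.0 -> shift [  0.5   1.  139.1] roll -0.0
```

View pics/p4.png

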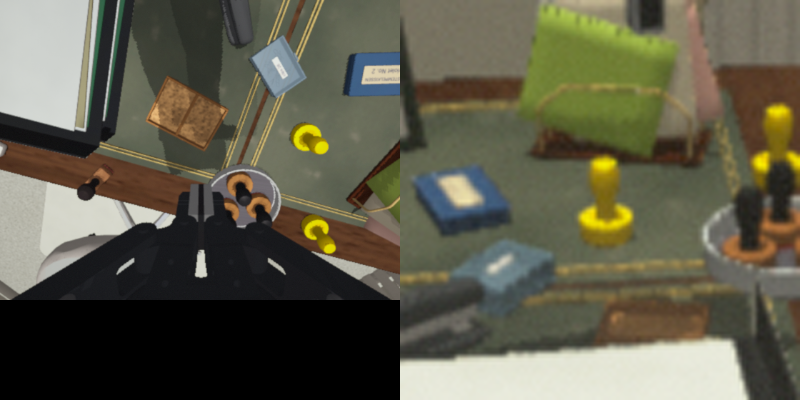

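The gripper shut empty: the stamp is still on the desk, at (95,180) in the wrist view. I'll look closer before retrying.

Run:
```python
from h import *
from workcell import ctrl
T=ctrl.snapshot('top');W=ctrl.snapshot('wrist');S=ctrl.snapshot('side')
for n,d in(('T',T),('W',W),('S',S)):pickle.dump(d,open(f'pics/{n}5.pkl','wb'))
m=np.zeros((400,800,3),np.uint8);m[:400,:400]=cv2.resize(T['image'][130:180,260:310],(400,400),interpolation=cv2.INTER_CUBIC)
m[:,400:]=cv2.resize(S['image'][180:230,300:350],(400,400),interpolation=cv2.INTER_CUBIC)
cv2.imwrite('pics/p5.png',m[...,::-1])
```

```text
(no output)
```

View pics/p5.png

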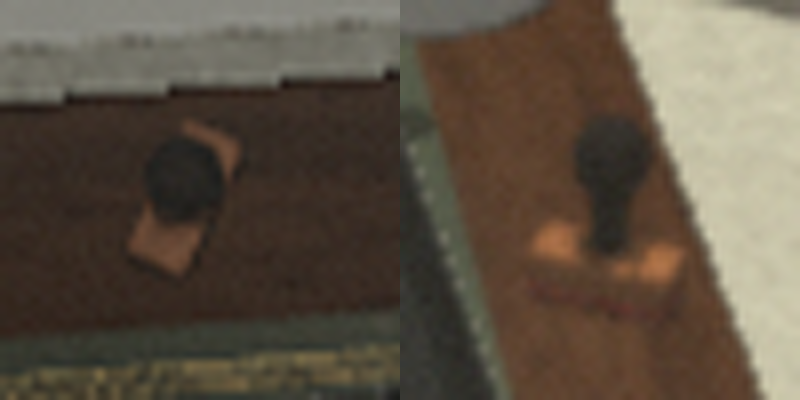

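The stamp is still upright and barely moved. It looks like I gripped above the knob's widest point and slid off, so I'll remeasure and grip about 6 mm lower.

Run:
```python
from h import *
T=pickle.load(open('pics/T5.pkl','rb'))
h=cv2.cvtColor(T['image'],cv2.COLOR_RGB2HSV).astype(int)
for vt in(75,85):
    m=((h[...,0]<16)&(h[...,1]>100)&(h[...,2]>vt)).astype(np.uint8)[143:168,273:299]
    _,L,st,ce=cv2.connectedComponentsWithStats(m);m=np.isin(L,[i for i in range(1,len(st)) if st[i,4]>6])
    P=np.argwhere(m)[:,::-1]+[273,143]
    W=np.array([onz(T,*p,.018)[:2] for p in P]).astype(np.float32);R=cv2.minAreaRect(W*1000)
    print(R,proj(T,np.array([*np.array(R[0])/1000,.065])))
print('knob eye',onz(T,260+183/8-.5,130+178/8-.5,.055))
go(.528,.173,.1)
```

```text
((527.5944213867188, 179.6363983154297), (19.584415435791016, 46.37343215942383), 63.83085632324219) [282.8232 150.4555]
((526.9732666015625, 179.80084228515625), (18.67078399658203, 45.430442810058594), 65.37001037597656) [282.7554 150.7062]
knob eye [0.5263 0.1807 0.055 ]
t 21.8 p [0.3782 0.3017 0.1992] yaw 111.7524608470716 op 0.0004864307527400978 F [ 0.1177  0.233  -0.0195] 0.0 -> shift [ -91.4 -175.    99.2] roll 0.38
```

To row units: -168 mm / 600 = -0.28, -93 mm / 600 = -0.155, 0.38 rad / 2 = 0.19.

Request:
{"api": "jog_arm", "payload": {"motion": [[0.55,-0.155,-0.28,0,0.19],[0.55,-0.155,-0.28,0,0.19],[0.55,-0.155,-0.28,0,0.19],[0.55,-0.155,-0.28,0,0.19],[0.55,-0.155,-0.28,0,0.19],[0.55,-0.155,-0.28,0,0.19],[0.55,-0.155,-0.28,0.1,0.19],[0.55,-0.155,-0.28,0.15,0.19],[0.55,-0.155,-0.28,0.15,0.19],[0.55,-0.155,-0.28,0.15,0.19]]}}

```text
t: 23.05
position: [0.5271, 0.1812, 0.111]
orientation: [[-1.0, -0.001, 0.002], [-0.001, 1.0, 0.0], [-0.002, 0.0, -1.0]]
wrist_force: [-0.7, 0.3, 0.8]
opening: 0.0469
finger_force: 0.0
```

To row units: 83 mm / 600 = 0.1383, 75 mm / 600 = 0.125.

Request:
{"api": "jog_arm", "payload": {"motion": [[0.55,0,-0.0017,0.0667,0],[0.55,0,-0.0017,0.125,0],[0.55,0,-0.0017,0.1383,0],[0.55,0,-0.0017,0.1383,0],[0.55,0,-0.0017,0.1383,0],[0,0,-0.0017,0.1383,0],[0,0,-0.0017,0.1383,0],[0,0,-0.0017,0.1383,0],[0,0,-0.0017,0.1383,0]]}}

```text
t: 24.18
position: [0.5274, 0.1795, 0.0275]
orientation: [[-1.0, -0.0, 0.002], [-0.0, 1.0, 0.0], [-0.002, 0.0, -1.0]]
wrist_force: [-1.9, 0.0, 7.3]
opening: 0.0216
finger_force: 38.8
```

To row units: -172 mm / 600 = -0.2867, -120 mm / 600 = -0.2.

Request:
{"api": "jog_arm", "payload": {"motion": [[0,0,0,-0.0167,0],[0,0,0,-0.05,0],[0,0,0,-0.1167,0],[0,0,0,-0.2,0],[0,0,0,-0.2867,0],[0,0,0,-0.2867,0],[0,0,0,-0.2867,0]], "grip_force": 50}}

```text
t: 25.05
position: [0.5264, 0.1793, 0.1982]
orientation: [[-1.0, -0.0, -0.0], [-0.0, 1.0, 0.0], [0.0, 0.0, -1.0]]
wrist_force: [0.7, 0.1, -1.5]
opening: 0.0209
finger_force: 49.0
```

To row units: 148 mm / 600 = 0.2467, 122 mm / 600 = 0.2033, -0.323 rad / 2 = -0.1615.

Request:
{"api": "jog_arm", "payload": {"motion": [[0,0.2467,0.2033,0,-0.1615],[0,0.2467,0.2033,0,-0.1615],[0,0.2467,0.2033,0,-0.1615],[0,0.2467,0.2033,0,-0.1615],[0,0.2467,0.2033,0,-0.1615],[0,0.2467,0.2033,0,-0.1615],[0,0.2467,0.2033,0,-0.1615],[0,0.2467,0.2033,0,-0.1615]]}}

```text
t: 26.05
position: [0.3793, 0.3008, 0.198]
orientation: [[-0.949, -0.316, -0.0], [-0.316, 0.949, -0.0], [0.0, -0.0, -1.0]]
wrist_force: [-0.6, -0.7, -0.5]
opening: 0.0206
finger_force: 49.1
```

Run:
```python
from h import *
from workcell import ctrl
go(.3782,.3019,.045,108.5)
w=ctrl.snapshot('wrist')['image'];s=ctrl.snapshot('side')['image']
m=np.zeros((400,800,3),np.uint8);m[:400,:400]=cv2.resize(w[160:310,205:355],(400,400),interpolation=cv2.INTER_CUBIC)
m[:400,400:800]=cv2.resize(s[80:220,205:345],(400,400),interpolation=cv2.INTER_CUBIC)
cv2.imwrite('pics/p6.png',m[...,::-1])
```

```text
t 26.05 p [0.3793 0.3008 0.198 ] yaw 108.43803635169688 op 0.02059527323982553 F [-0.6176 -0.7162 -0.4726] 49.09737580441288 -> shift [  0.6   1.4 153. ] roll -0.001
```

View pics/p6.png

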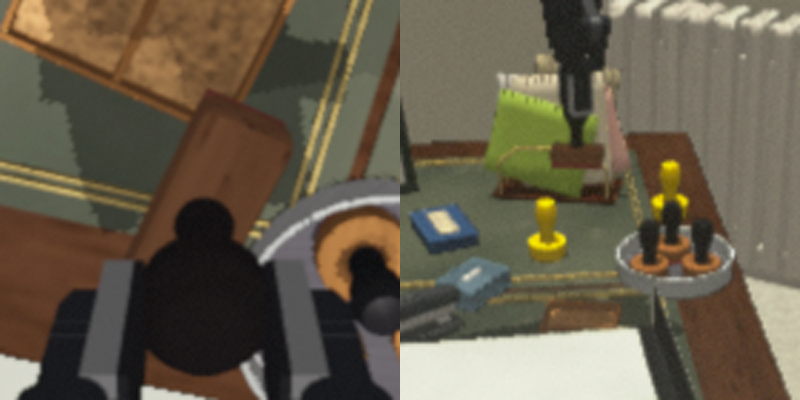

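The block hangs upright, its long side parallel to the tray divider. Lowering it into the left compartment.

To row units: 165 mm / 600 = 0.275, 160 mm / 600 = 0.2667.

Request:
{"api": "jog_arm", "payload": {"motion": [[0,0.0017,0.0017,0.0833,0],[0,0.0017,0.0017,0.1667,0],[0,0.0017,0.0017,0.2333,0],[0,0.0017,0.0017,0.255,0],[0,0.0017,0.0017,0.2667,0],[0,0.0017,0.0017,0.275,0],[0,0.0017,0.0017,0.275,0],[0,0.0017,0.0017,0.275,0]]}}

```text
t: 27.15
position: [0.3778, 0.3022, 0.034]
orientation: [[-0.948, -0.318, 0.001], [-0.318, 0.948, 0.001], [-0.001, 0.0, -1.0]]
wrist_force: [0.4, -0.3, -1.1]
opening: 0.0208
finger_force: 49.1
```

To row units: -165 mm / 600 = -0.275, -140 mm / 600 = -0.2333.

Request:
{"api": "jog_arm", "payload": {"motion": [[0,0,0,0.0033,0],[0,0,0,0.005,0],[0,0,0,0.005,0],[0.5,0,0,0.0033,0],[0.5,0,0,0.0033,0],[0.5,0,0,0.0033,0],[0.5,0,0,-0.05,0],[0.5,0,0,-0.15,0],[0.55,0,0,-0.2333,0],[0.55,0,0,-0.275,0],[0.55,0,0,-0.275,0]]}}

```text
t: 28.52
position: [0.3782, 0.3024, 0.1999]
orientation: [[-0.948, -0.318, 0.003], [-0.318, 0.948, 0.002], [-0.004, 0.001, -1.0]]
wrist_force: [0.1, -0.4, 0.1]
opening: 0.047
finger_force: 0.0
```

To row units: -510 mm / 600 = -0.85, -4 mm / 600 = -0.0067, 0.323 rad / 2 = 0.1615.

Request:
{"api": "jog_arm", "payload": {"motion": [[0.55,-0.0067,-0.85,0,0.1615],[0.55,-0.0067,-0.85,0,0.1615],[0.55,-0.0067,-0.85,0,0.1615],[0.55,-0.0067,-0.85,0,0.1615],[0.55,-0.0067,-0.85,0,0.1615],[0.55,-0.0067,-0.85,0,0.1615],[0.55,-0.0067,-0.85,0,0.1615],[0.55,-0.0067,-0.85,0,0.1615],[0.55,-0.0067,-0.85,0,0.1615],[0.55,-0.0067,-0.85,0,0.1615],[0.55,-0.0067,-0.85,0,0.1615],[0.55,-0.0067,-0.85,0,0.1615]]}}

```text
t: 30.02
position: [0.543, -0.1789, 0.1986]
orientation: [[-1.0, -0.002, 0.0], [-0.002, 1.0, -0.0], [-0.0, -0.0, -1.0]]
wrist_force: [-1.1, 0.2, -0.3]
opening: 0.0471
finger_force: 0.0
```

Run:
```python
from h import *
from workcell import ctrl
go(.5438,-.1805,.1)
T=ctrl.snapshot('top');s=ctrl.snapshot('side')['image'];pickle.dump(T,open('pics/T7.pkl','wb'))
m=np.zeros((400,800,3),np.uint8);m[:400,:400]=cv2.resize(T['image'][175:235,215:275],(400,400),interpolation=cv2.INTER_CUBIC)
m[:400,400:800]=cv2.resize(s[150:220,245:315],(400,400),interpolation=cv2.INTER_CUBIC)
cv2.imwrite('pics/p7.png',m[...,::-1])
```

```text
t 30.02 p [ 0.543  -0.1789  0.1986] yaw 90.10899060532604 op 0.047061880343450276 F [-1.0908  0.1957 -0.348 ] 0.0 -> shift [-0.8 -1.6 98.6] roll 0.002
```

View pics/p7.png

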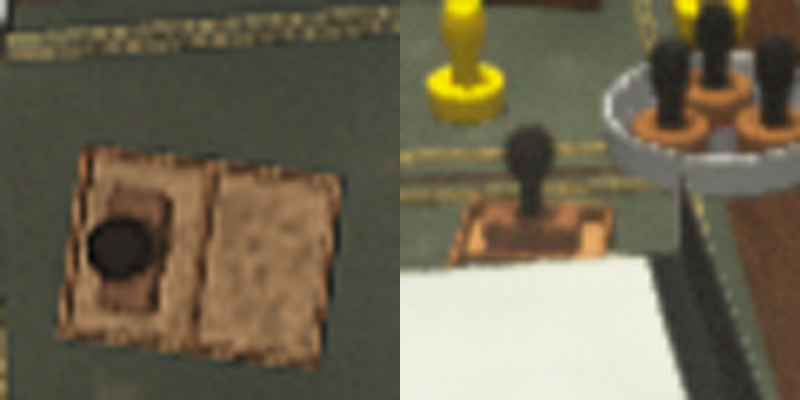

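Block A sits flat and aligned in the left compartment, at (135,250) in the crop. Now block B.

To row units: 171 mm / 600 = 0.285, 160 mm / 600 = 0.2667.

Request:
{"api": "jog_arm", "payload": {"motion": [[0.55,-0.0017,-0.0033,0.1,0],[0.55,-0.0017,-0.0033,0.2,0],[0.55,-0.0017,-0.0033,0.2667,0],[0.55,-0.0017,-0.0033,0.285,0],[0.55,-0.0017,-0.0033,0.285,0],[0.55,-0.0017,-0.0033,0.285,0],[0,-0.0017,-0.0033,0.285,0],[0,-0.0017,-0.0033,0.285,0],[0,-0.0017,-0.0033,0.285,0],[0,-0.0017,-0.0033,0.285,0]]}}

```text
t: 31.38
position: [0.545, -0.1826, 0.0288]
orientation: [[-1.0, -0.0, 0.002], [-0.0, 1.0, -0.001], [-0.002, -0.001, -1.0]]
wrist_force: [-0.7, 0.5, 7.9]
opening: 0.0204
finger_force: 48.6
```

To row units: -172 mm / 600 = -0.2867, -120 mm / 600 = -0.2.

Request:
{"api": "jog_arm", "payload": {"motion": [[0,0,0,-0.0167,0],[0,0,0,-0.05,0],[0,0,0,-0.1167,0],[0,0,0,-0.2,0],[0,0,0,-0.2867,0],[0,0,0,-0.2867,0],[0,0,0,-0.2867,0]]}}

```text
t: 32.25
position: [0.5439, -0.1822, 0.1992]
orientation: [[-1.0, -0.0, -0.0], [-0.0, 1.0, -0.0], [0.0, -0.0, -1.0]]
wrist_force: [-0.2, 0.4, -1.3]
opening: 0.0203
finger_force: 49.0
```

To row units: 433 mm / 600 = 0.7217, 172 mm / 600 = 0.2867, 0.471 rad / 2 = 0.2355.

Request:
{"api": "jog_arm", "payload": {"motion": [[0,0.2867,0.7217,0,0.2355],[0,0.2867,0.7217,0,0.2355],[0,0.2867,0.7217,0,0.2355],[0,0.2867,0.7217,0,0.2355],[0,0.2867,0.7217,0,0.2355],[0,0.2867,0.7217,0,0.2355],[0,0.2867,0.7217,0,0.2355],[0,0.2867,0.7217,0,0.2355],[0,0.2867,0.7217,0,0.2355],[0,0.2867,0.7217,0,0.2355],[0,0.2867,0.7217,0,0.2355],[0,0.2867,0.7217,0,0.2355]]}}

```text
t: 33.75
position: [0.3725, 0.2499, 0.1992]
orientation: [[-0.89, 0.455, -0.0], [0.455, 0.89, -0.0], [0.0, -0.0, -1.0]]
wrist_force: [-0.9, 0.8, -0.5]
opening: 0.021
finger_force: 49.1
```

Run:
```python
from h import *
from workcell import ctrl
go(.3719,.2505,.045,63)
w=ctrl.snapshot('wrist')['image']
m=cv2.resize(w[100:310,155:405],(500,420),interpolation=cv2.INTER_CUBIC)
cv2.imwrite('pics/p8.png',m[...,::-1])
```

```text
t 33.75 p [0.3725 0.2499 0.1992] yaw 62.93163465492802 op 0.020988486139803544 F [-0.8672  0.7865 -0.4812] 49.13655830780044 -> shift [  0.8   0.3 154.2] roll -0.001
```

View pics/p8.png

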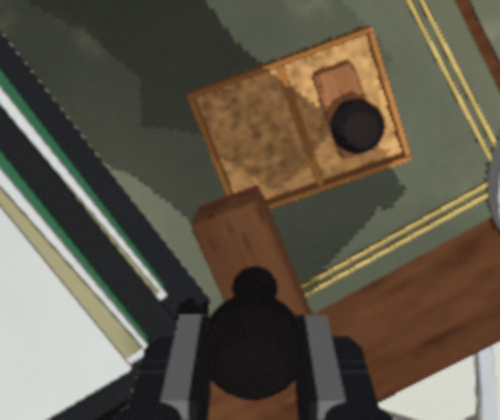

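The block is upright and parallel to the divider; the right compartment is empty. Lowering.

To row units: 164 mm / 600 = 0.2733, 100 mm / 600 = 0.1667.

Request:
{"api": "jog_arm", "payload": {"motion": [[0,0.0017,0,0.0833,0],[0,0.0017,0,0.1667,0],[0,0.0017,0,0.2333,0],[0,0.0017,0,0.255,0],[0,0.0017,0,0.2667,0],[0,0.0017,0,0.2733,0],[0,0.0017,0,0.2733,0],[0,0.0017,0,0.2733,0]]}}

```text
t: 34.8
position: [0.3716, 0.2513, 0.036]
orientation: [[-0.891, 0.454, 0.001], [0.454, 0.891, 0.0], [-0.001, 0.001, -1.0]]
wrist_force: [0.1, 0.6, -0.9]
opening: 0.0206
finger_force: 49.2
```

To row units: -175 mm / 600 = -0.2917, -150 mm / 600 = -0.25.

Request:
{"api": "jog_arm", "payload": {"motion": [[0,0,0,0.0033,0],[0,0,0,0.005,0],[0,0,0,0.005,0],[0.42,0,0,0.0033,0],[0.42,0,0,0.0033,0],[0.42,0,0,0.0033,0],[0.42,0,0,-0.05,0],[0.42,0,0,-0.15,0],[0.42,0,0,-0.25,0],[0.42,0.25,0,-0.2917,0],[0.42,0.25,0,-0.2917,0],[0.42,0.25,0,-0.2917,0]]}}

```text
t: 36.3
position: [0.2353, 0.3198, 0.2111]
orientation: [[-0.892, 0.452, 0.001], [0.452, 0.892, 0.001], [-0.0, 0.001, -1.0]]
wrist_force: [0.7, -0.3, 0.0]
opening: 0.0359
finger_force: 0.0
```

Run:
```python
from h import *
from workcell import ctrl
T=ctrl.snapshot('top')['image'];s=ctrl.snapshot('side')['image'];print(ctrl.sense()['t'])
m=np.zeros((600,800,3),np.uint8);m[:350,:]=cv2.resize(T[120:245,155:441],(800,350),interpolation=cv2.INTER_CUBIC)
m[350:,:450]=cv2.resize(s[130:230,215:395],(450,250),interpolation=cv2.INTER_CUBIC)
m[350:,455:705]=cv2.resize(T[175:235,215:275],(250,250),interpolation=cv2.INTER_CUBIC)
cv2.imwrite('pics/p9.png',m[...,::-1])
```

```text
36.4
```

View pics/p9.png

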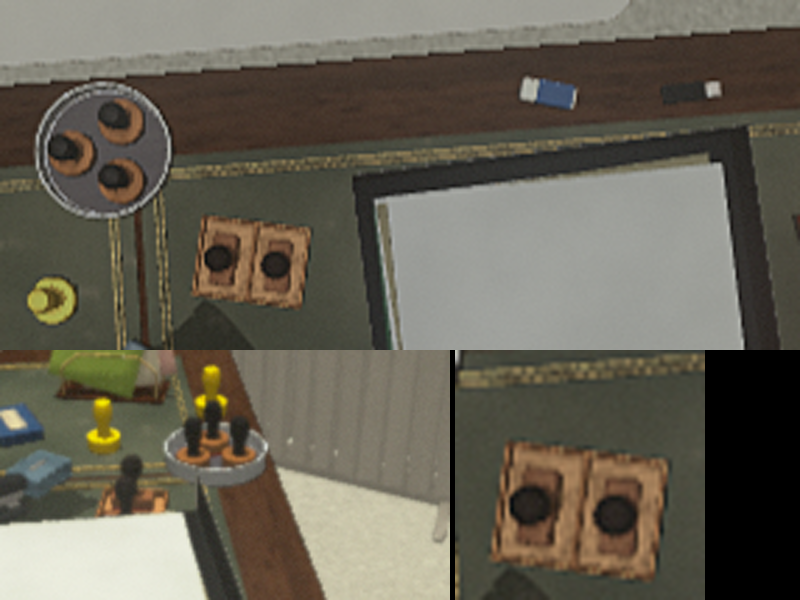

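All five stamps are upright: three in the tin around (103,150) and two in the tray compartments at (220,260) and (275,263). The eraser at (550,93) and the USB stick at (690,90) are where they were. Handing in.

```bash
python3 -c "
from workcell import ctrl
print(ctrl.sign_off())"
```

```text
the job is handed in; nothing more can be done
None
```

The job is handed in at about 36 s: the last pictures show the three round stamps upright in the tin and one block stamp upright in each tray compartment, with the bystanders left alone; one block-stamp grasp slipped and was redone.

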